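# Draw down a supply hatch with a hook pole and rest the pole

### The job

Pick up the hook pole, put its hook through the eye on the supply cabinet's high hatch and ease the hatch all the way down with it, keeping the hook in the eye so that the hatch never drops. Then unhook the pole and lay it across its two forked rests, lowering it right down into both forks before letting go, with its middle roughly midway between them, either way round. Touch the cabinet and hatch only with the pole, and leave the tube rack, glove box and pump bottle where they stand.

Things in the scene. Friction and masses are not known exactly. Their poses are not given: they have to be found in the camera images.
- cabinet: White steel cabinet, 200 deep (its x) x 260 wide (its y) x 330 high, fixed at a varying place and yaw. Origin: centre of its underside; its front faces its own -x. Below 190 closed drawers, above a stock space shut by the grey hatch: a plate 8 thick, 246 wide, 116 high, its outer face 8 in front of the cabinet's front.
- hatch (a joint): Hatch angle, rad: 0 shut (upright), 1.57 fully down (level, at a stop); starts at 0 to 0.2. Hinged at its lower edge, the top swings outward (cabinet -x) and down. The hinge's friction holds it below about 0.4; beyond, it falls by its own weight (0.45 kg) unless held back by the hook in the eye. 1 to 3 N on the eye moves it.
- hinge (a point): Middle of the hatch's hinge line, fixed on the cabinet, 200 above the table. Axes as the cabinet's: the hinge line runs along y, z is up, -x is outward.
- eye (a point): Centre of the steel eye on the hatch's outer face, mid-width. In the hatch's frame (axes as the cabinet's when shut) 32 in front (-x) of the hinge line and 95 above it, 28 off the face; it turns with the hatch. A ring of 5 mm bar, hole 21 wide; the hole runs along the hinge line (y) and is open from both sides.
- pole: Loose hook pole lying flat: aluminium square tube 16 x 16, 260 long along its x; an 8 mm round steel rod leaves its +x end on the axis for 30, then bends square to its -y side for 42 (L-shaped hook, level as the pole lies). Mass 0.12 to 0.20 kg. Origin: on the underside, below the tube's middle; z up.
- pole_mid (a point): Middle of the pole's square tube, on its axis (8 above its underside). Axes as the pole's.
- hook (a point): Middle of the hook's bent arm, the part that goes through the eye: 160 ahead (+x) of pole_mid and 22 to its -y side, on the same level. The arm runs along the pole's y; its free end is 24 farther to -y (4 rounding included), the tube's axis 22 to +y.
- rests: Dark steel pole stand, fixed: base plate 220 x 80 x 12 and two posts 160 apart along its x (at x = +-80), 18 thick along x, 42 wide along y, each with an open-topped fork: slot 26 wide, floor 100 above the table, tines rising 22 above it. Origin: centre of its underside.
- rest_mid (a point): Midway between the two forks at the height of their slot floors, 100 above the table. Axes as the stand's: x runs from fork to fork, z up.
- tube_rack: Bystander: white foam tube rack 200 (x) x 100 (y) x 35 with capped tubes standing to 102 high. On one long side of the pole. Origin: centre of underside.
- glove_box: Bystander: carton of gloves, 220 (x) x 105 (y) x 65 (a tuft of glove to 77). On the other long side of the pole. Origin: centre of underside.
- pump_bottle: Bystander: clear pump bottle, 62 diameter, 181 high, beside the rests. Origin: centre of underside.
Mind the look-alikes: they are no part of the job. Several things look just like the rests: the one meant starts farthest from the robot's base.

How it is judged:
On the way, in this order (a step that is already met when the one before it is completed fails the run):
1. the hook's arm is through the eye of the still raised hatch (distance between hook and eye below 0.02 m and value of joint hatch below 0.6 rad), for 0.1 s.
2. the hatch is past 1.1 rad with the hook still in the eye (distance between hook and eye below 0.025 m and value of joint hatch above 1.1 rad), for 0.05 s.
3. the hatch is fully down and the hook is out of the eye (value of joint hatch above 1.45 rad and distance between hook and eye above 0.03 m), for 0.1 s.
4. the pole is down in both forks (within 10 mm of their floors) while the fingers still hold it (x of pole_mid in the frame of rest_mid between -0.035 and 0.035 m and y of pole_mid in the frame of rest_mid between -0.012 and 0.012 m and z of pole_mid in the frame of rest_mid between 0.003 and 0.018 m and contact force between the fingers and pole above 1 N), for 0.05 s.
At the end, for the whole second after the job is handed in: The hatch is down (joint above 1.45 rad) and the pole lies at rest in both forks: its middle within 35 mm of midway along the stand and 12 mm across it, its axis 3 to 14 mm above the slot floors, and within 0.08 rad of the line of the forks, either way round (value of joint hatch above 1.45 rad and x of pole_mid in the frame of rest_mid between -0.035 and 0.035 m and y of pole_mid in the frame of rest_mid between -0.012 and 0.012 m and z of pole_mid in the frame of rest_mid between 0.003 and 0.014 m and angle between the x axis of pole and the x axis of rests, either way round below 0.08 rad and linear speed of pole below 0.02 m/s); the robot touches nothing.
It fails at once if the hatch is dropped or slammed (swings down faster than 3.5 rad/s) (velocity of joint hatch above 3.5 rad/s).
It fails at once if the arm or fingers press on the cabinet or its hatch (contact force between any of the fingers, the arm and cabinet above 1 N).
It fails at once if the tube rack is shifted more than 25 mm or tipped (distance of tube_rack from where it was at the start of the episode above 0.025 m or angle between tube_rack's own z axis and vertical above 0.25 rad).
It fails at once if the glove box is shifted more than 25 mm or tipped (distance of glove_box from where it was at the start of the episode above 0.025 m or angle between glove_box's own z axis and vertical above 0.25 rad).
It fails at once if the pump bottle is shifted more than 25 mm or tipped (distance of pump_bottle from where it was at the start of the episode above 0.025 m or angle between pump_bottle's own z axis and vertical above 0.25 rad).
It also fails if it takes over 53 s, if anything falls off the work surface, if the arm or the gripper's body presses on something with over 40 N, if the wrist force passes 120 N, or if a joint passes its speed limit or range.

### The arm

A 7-joint arm with a two-finger parallel gripper is mounted at the origin on the work surface. World frame = base frame: x ahead of the robot, y to its left, z up, the work surface at z = 0. Lengths are in m, angles in rad, forces in N, time in s.
With the tool pointing down it reaches from about 0.425 to 0.875 m from the base axis. Payload 4.7 kg.
Tool frame: the origin (TCP) lies midway between the tips of the shut fingers; the grasp point (between the pads) lies 19 mm behind it; z points along the fingers, y is the line along which they close (so a half turn about z gives the same grasp; the last joint's range is limited). The gripper opens to 87 mm and grips with 3 to 60 N. Pads are 19 mm wide; open, the fingers measure 117 mm over their backs; the gripper's body (75 mm by 190 mm) begins 51 mm behind the grasp point.
Start: joints at [-1.322, 0.321, -0.07, 1.45, 0.023, 1.371, -0.057], TCP at [0.151, 0.632, 0.223] pointing down, gripper open.
Joint ranges: [-2.86, 2.86], [-0.3, 2.09], [-1.38, 1.24], [0.06, 2.45], [-1.56, 4.7], [0.09, 2.05], [-2.69, 2.69]. Speed limits (rad/s): [2.57, 2.57, 3.14, 3.14, 3.14, 3.14, 3.14].

### API

Orientations are given as a rotation vector (axis times angle).
In Python, from bench import ctrl gives the robot as it stands. The module is installed in compiled form; this text tells all that it offers.
- The arm moves only by the shell command python3 -m handwheel 'ROWS' [FORCE]. ROWS is JSON, a list of rows, each a list of 7 numbers: the finger opening in m, from 0 to 0.087, then the shift along the tool's x, y, z in m, then the turn, a rotation vector about the tool's x, y, z in degrees. A call has 1 to 12 rows; each row shifts and turns the commanded pose from where the row before left it, along the tool's axes as they then stand; what a row does not reach is not made up. A row lasts 1/8 s, in which the tool goes at most 62.5 mm and 10.7 degrees, less where a joint would pass 70% of its speed; a pose out of reach is approached as far as the arm can. A call is refused whole if a number of a shift passes 0.0625 or a number of a turn 10.7, either way. A call with a gripper value outside its range is refused whole. The fingers move at their own pace and stop on an object; FORCE is the grip in N (left out, the last holds). Time passes only in rows, so rows that do not move let the fingers close. It gives the time, the measured TCP pose, the force, the opening and the grip force at its end, in the units of the state.
- ctrl.get_state(): the state, without advancing time (a new reading comes with each control period).
- ctrl.get_image(name): name is "scene" or "top" or "wrist"; returns (picture, depth): 400x640x3 uint8, blue, green, red; 400x640 float32, m along the optical axis (not along the pixel's ray), 0 where there is no reading.
- ctrl.camera_info(name): a dict with "intrinsics" (3x3 intrinsics, pixels), "R" (3x3) and "t" (3): a world point X has camera coordinates R X + t. Camera axes: x right, y down, z forward; pixel columns grow to the right and rows downward; lengths in m; the calibration is good to about 2 mm. A picture is of the moment at which its call begins: read the wrist's pose just before it. camera_info takes no time and is no camera call; for the wrist camera it gives the pose at the moment of the call.
- ctrl.close_job(): hands the job in; it is judged then, once.
The state is a dict: "time": time; "joint_positions": joint angles; "qd": joint speeds; "joint_torque": joint torques, N m; "position": TCP position; "tool_rot": TCP orientation; "ft_force": force on the tool from outside, world axes, zero at the start; "torque": the same for the moment, N m; "grip_width": opening from 0.0 (shut) to 1.0 (fully open); "grip_force": force on a finger pad.
Only numpy, scipy, OpenCV 4.12 (cv2) and the standard library are available. Lean on these libraries where they do the work, as an engineer would, in place of code of your own. Each camera call takes 0.05 s, during which the arm holds its last target. There are 200 camera calls.

## Working session

There is one attempt and no reset: what is moved stays moved. The work goes in short steps, Python scripts to look and compute and a shell command to move; the robot and the scene stay as the last step left them, time stands still between calls to the robot, and variables do not carry over. Pictures are saved under pics/ and viewed, at most 10 in all, crops included, and the job is handed in when it is done.

```bash
mkdir -p pics && python3 - <<'E'
from bench import ctrl
import cv2,numpy as np
s=ctrl.get_state();print({k:np.round(v,3).tolist() for k,v in s.items()})
for n in("scene","top"):
    im,d=ctrl.get_image(n);cv2.imwrite(f"pics/{n}0.png",im);np.savez(f"{n}0.npz",im=im,d=d)
    c=ctrl.camera_info(n);print(n,np.round(c["intrinsics"],1).tolist(),np.round(c["R"],3).tolist(),np.round(c["t"],3).tolist())
E
```

```text
{'time': 0.0, 'joint_positions': [-1.322, 0.322, -0.07, 1.452, 0.023, 1.371, -0.057], 'qd': [0.0, 0.001, -0.001, 0.004, 0.001, 0.001, -0.0], 'joint_torque': [-0.0, -49.13, -0.404, -31.254, -0.064, 0.044, 0.0], 'position': [0.151, 0.632, 0.221], 'tool_rot': [-0.368, -3.12, 0.003], 'ft_force': [0.473, -0.464, -1.011], 'torque': [-0.027, 0.021, -0.029], 'grip_force': 0.0, 'grip_width': 0.998}
scene [[472.3, 0.0, 324.6], [0.0, 472.3, 195.1], [0.0, 0.0, 1.0]] [[0.489, 0.872, 0.016], [0.643, -0.348, -0.682], [-0.589, 0.344, -0.731]] [-0.18, -0.171, 1.923]
top [[491.9, 0.0, 326.9], [0.0, 491.9, 201.4], [0.0, 0.0, 1.0]] [[0.024, -1.0, 0.004], [-0.978, -0.025, -0.206], [0.206, 0.001, -0.978]] [-0.026, 0.45, 1.723]
```

View pics/scene0.png

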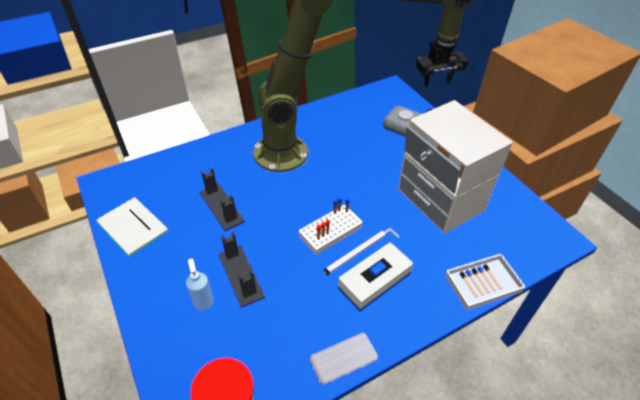

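View pics/top0.png

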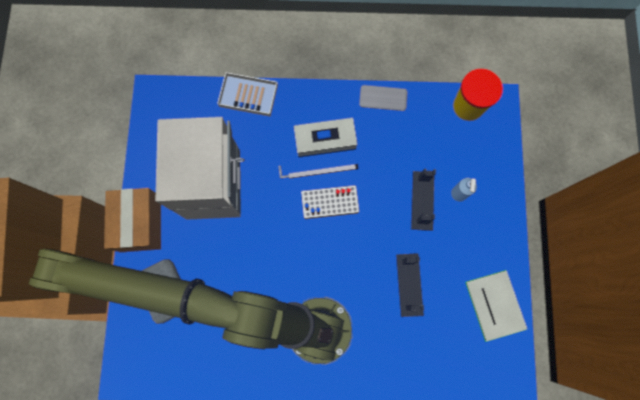

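List of what could be mistaken for the rests: the dark stands at top(421,200) and top(410,285). The base is at top(320,330), so the farther one, (421,200), is the one meant. The cabinet is at top(195,165) with its front facing image right (the eye sits near (237,160)). The pole is at top(318,171), with its hook end at (281,172). The rack is at (330,201) and the glove box at (325,135).

```bash
cat > h.py <<'E'
from bench import ctrl
import cv2,numpy as np
from scipy.spatial.transform import Rotation as Ro
def cam(n):
    c=ctrl.camera_info(n);return np.array(c["intrinsics"]),np.array(c["R"]),np.array(c["t"])
def cloud(n,d):
    K,R,t=cam(n);v,u=np.mgrid[:d.shape[0],:d.shape[1]]
    X=np.stack([(u-K[0,2])/K[0,0]*d,(v-K[1,2])/K[1,1]*d,d],-1);return (X-t)@R
def ray(n,u,v):
    K,R,t=cam(n);r=R.T@np.linalg.solve(K,[u,v,1.]);return -R.T@t,r/np.linalg.norm(r)
def onz(n,u,v,z):
    o,r=ray(n,u,v);return o+r*(z-o[2])/r[2]
def proj(n,X):
    K,R,t=cam(n);p=K@(R@np.asarray(X)+t);return p[:2]/p[2]
def two(pa,pb,a="top",b="scene"):
    o1,r1=ray(a,*pa);o2,r2=ray(b,*pb)
    s=np.linalg.lstsq(np.stack([r1,-r2],1),o2-o1,rcond=None)[0]
    p,q=o1+s[0]*r1,o2+s[1]*r2;return (p+q)/2,np.linalg.norm(p-q)
def pose():
    s=ctrl.get_state();return np.array(s["position"]),Ro.from_rotvec(s["tool_rot"]).as_matrix(),s
def crop(im,name,u0,v0,u1,v1,k):
    cv2.imwrite(f"pics/{name}.png",cv2.resize(im[v0:v1,u0:u1],None,fx=k,fy=k,interpolation=cv2.INTER_CUBIC))
E
python3 - <<'E'
from h import *
T=np.load("top0.npz");S=np.load("scene0.npz")
P=cloud("top",T["d"]);im=T["im"].astype(int);blue=(im[...,0]-im[...,2]>60)
def rect(m,z,lab,amin=40):
    n,l,st,c=cv2.connectedComponentsWithStats(m.astype(np.uint8))
    for i in range(1,n):
        if st[i,4]<amin: continue
        q=P[l==i];r=cv2.minAreaRect((q[:,:2]*1000).astype(np.float32))
        print(lab,np.round(c[i]),st[i,4],"c",np.round(r[0]),"sz",np.round(r[1]),"ang",round(r[2],1),"z",np.round(np.percentile(q[:,2],[5,50,95]),3))
u=np.arange(640)[None];v=np.arange(400)[:,None]
print("tbl z",np.median(P[100:320,380:390,2]))
box=(u>150)&(u<245)&(v>110)&(v<220)
rect(box&(abs(P[...,2]-.33)<.012),.33,"cabtop")
rs=(u>385)&(u<440)&(v>160)&(v<325)
rect(rs&(P[...,2]>.085)&(P[...,2]<.14),.1,"forks",5)
rect(rs&(im.max(-1)<75),.012,"base")
mid=(u>270)&(u<370)&(v>110)&(v<225)
rect(mid&(P[...,2]>.02),0,"things",30)
bright=(im.min(-1)>110)&(u>270)&(u<370)&(v>158)&(v<183)
rect(bright,0,"pole",20)
rect((u>440)&(u<485)&(v>165)&(v<210)&(P[...,2]>.02),0,"bottle")
crop(T["im"],"tpole",265,110,455,240,4)
crop(S["im"],"scab",390,90,520,240,4)
E
```

```text
tbl z 0.0011103157025237893
cabtop [189. 159.] 5391 c [517. 412.] sz [264. 203.] ang 3.8 z [0.326 0.331 0.336]
forks [428. 173.] 91 c [ 550. -368.] sz [43. 20.] ang 86.5 z [0.09  0.105 0.127]
forks [427. 217.] 93 c [ 390. -362.] sz [44. 19.] ang 89.7 z [0.09  0.105 0.126]
forks [412. 259.] 80 c [ 244. -307.] sz [18. 44.] ang 3.4 z [0.094 0.105 0.127]
forks [416. 308.] 87 c [  85. -319.] sz [16. 43.] ang 1.6 z [0.094 0.105 0.126]
base [423. 200.] 1042 c [ 294. -250.] sz [159. 606.] ang 56.5 z [0.006 0.015 0.108]
base [409. 285.] 1111 c [ 160. -182.] sz [207. 337.] ang 2.5 z [0.007 0.014 0.107]
things [325. 137.] 1855 c [424. -45.] sz [659. 220.] ang 9.5 z [0.038 0.066 0.076]
things [329. 202.] 1523 c [299. -46.] sz [414. 200.] ang 8.3 z [0.029 0.036 0.101]
pole [319. 171.] 334 c [376. -51.] sz [518. 274.] ang 21.0 z [0.002 0.017 0.025]
bottle [464. 189.] 395 c [ 293. -280.] sz [ 61. 668.] ang 43.5 z [0.03  0.118 0.183]
```

View pics/tpole.png

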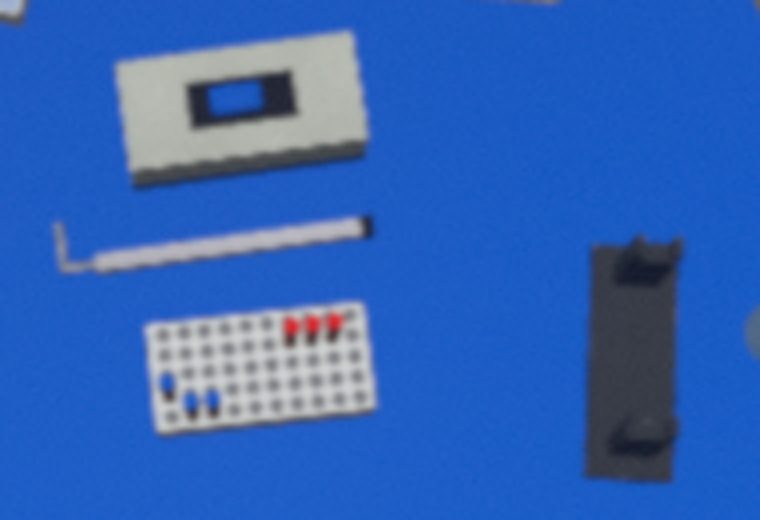

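View pics/scab.png

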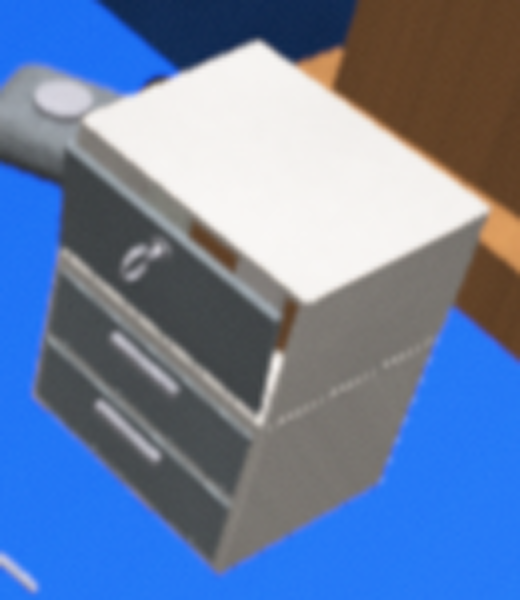

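The top crop shows the pole between the rack and the glove box. In crop pixels its tube runs from (95,262) to (370,226), the hook bends at (62,268), and the tip is at (58,223). Red tubes stand at the tail end of the rack. The farther stand has its forks near crop (650,255) and (645,435). The scene crop shows the hatch slightly open, with the eye ring at about crop (133,261), which is scene pixel (423,155).

```bash
python3 - <<'E'
from h import *
T=np.load("top0.npz");S=np.load("scene0.npz")
im=T["im"].astype(int);P=cloud("top",T["d"]);Q=cloud("scene",S["d"])
u,v=np.meshgrid(np.arange(640),np.arange(400))
# pole tube: not blue
m=((im[...,2]>100)&(u>286)&(u<360)&(v>160)&(v<182))
# trim to tube: by ray on plane z=.016
pts=np.array([onz("top",a,b,.014)[:2] for a,b in zip(u[m],v[m])])*1000
r=cv2.minAreaRect(pts.astype(np.float32));print("tube",np.round(r[0],1),np.round(r[1],1),round(r[2],2))
c=pts.mean(0);w,V=np.linalg.eigh(np.cov(pts.T));print("c",c.round(1),"dir",V[:,1].round(4))
for n,a,b,z in(("tail",358.2,166.2,.012),("headend",288.75,175.5,.012),("bend",280.6,176.9,.008),("tip",279.4,165.7,.008)): print(n,(onz("top",a,b,z)*1000).round(1))
# red tubes
m=(im[...,2]>150)&(im[...,0]<90)&(u>300)&(u<365)&(v>180)&(v<225);print("red",(P[m].min(0)*1000).round(),(P[m].max(0)*1000).round())
# rest tops: on plane z=.122 dark tines
for n,D,G in(("top",P,T),("scene",Q,S)):
    g=(D[...,2]>.112)&(D[...,2]<.13)&(D[...,0]>.3)&(D[...,0]<.62)&(D[...,1]<-.31)&(D[...,1]>-.42)&(G["im"].max(-1)<110)
    q=D[g]; 
    for k in(q[q[:,0]>.47],q[q[:,0]<.47]): print(n,"tines",len(k),(k.mean(0)*1000).round(1),(k.min(0)*1000).round(),(k.max(0)*1000).round())
g=(P[...,2]>.005)&(P[...,2]<.02)&(P[...,0]>.33)&(P[...,0]<.62)&(P[...,1]<-.29)&(P[...,1]>-.44)&(im.max(-1)<90)
print("base",cv2.minAreaRect((P[g][:,:2]*1000).astype(np.float32)))
# cabinet front (drawers) and hatch plane, scene
def plane(D,mask,lab):
    q=D[mask]
    for _ in range(4):
        c=q.mean(0);n=np.linalg.svd(q-c,full_matrices=False)[2][2];e=(q-c)@n;q=q[abs(e)<max(.003,1.5*e.std())]
    n*=-np.sign(n[1]);print(lab,len(q),(c*1000).round(1),n.round(4),"yaw",np.degrees(np.arctan2(n[0],-n[1])).round(2),"rms",e.std().round(4))
def poly(pp):
    k=np.zeros((400,640),np.uint8);cv2.fillPoly(k,[np.int32([(390+a/4,90+b/4) for a,b in pp])],1);return k>0
plane(Q,poly([(75,170),(265,325),(250,395),(75,255)]),"hatch")
plane(Q,poly([(70,290),(240,440),(220,540),(50,390)]),"drawers")
plane(Q,poly([(110,120),(255,60),(460,210),(310,280)]),"top")
g=(abs(P[...,2]-.33)<.01)&(u<245)&(v>110)&(v<220)&(u>150)
for z in(.33,):
    pts=np.array([onz("top",a,b,z)[:2] for a,b in zip(u[g],v[g])])*1000
    print("cabtop",cv2.minAreaRect(pts.astype(np.float32)),pts.mean(0))
print("eye px pred",[ (proj("top",[0.517+.066*o,.412-.998*o,z]).round(1),proj("scene",[0.517+.066*o,.412-.998*o,z]).round(1)) for th in(0,.1,.2) for o,z in[(.104+.032*np.cos(th)+.095*np.sin(th),.2+.095*np.cos(th)-.032*np.sin(th))]])
crop(T["im"],"teye",210,130,260,190,10)
p,R,s=pose();print(R.round(3))
E
```

```text
tube [573.5  10.3] [ 20.4 255.5] 9.34
c [573.9   7.7] dir [-0.1659  0.9861]
tail [ 594.8 -127.7   12. ]
headend [552.4 129.7  12. ]
bend [547.3 160.    8. ]
tip [590.4 166.4   8. ]
red [ 85. -91.  93.] [ 485.  -16. 1779.]
top tines 22 [ 549.4 -365.7  121.3] [ 542. -387.  112.] [ 557. -347.  128.]
top tines 31 [ 390.6 -359.9  121.6] [ 381. -379.  113.] [ 400. -340.  130.]
scene tines 44 [ 553.9 -371.9  119.1] [ 544. -392.  112.] [ 563. -351.  126.]
scene tines 17 [ 397.5 -362.2  119.3] [ 389. -383.  113.] [ 403. -346.  125.]
base ((470.79010009765625, -365.6385498046875), (73.88638305664062, 213.9027557373047), 87.18151092529297)
hatch 805 [532.6 294.9 263. ] [ 0.0667 -0.9891 -0.1315] yaw 3.86 rms 0.0014
drawers 889 [535.8 307.5 104.6] [ 0.07   -0.9975 -0.0126] yaw 4.01 rms 0.0015
top 1804 [523.1 408.2 330.2] [ 0.0024 -0.0036 -1.    ] yaw 33.86 rms 0.0016Traceback (most recent call last):
  File "<stdin>", line 34, in <module>
  File "h.py", line 12, in onz
    o,r=ray(n,u,v);return o+r*(z-o[2])/r[2]
        ~~~^^^^^^^
  File "h.py", line 10, in ray
    K,R,t=cam(n);r=R.T@np.linalg.solve(K,[u,v,1.]);return -R.T@t,r/np.linalg.norm(r)
          ~~~^^^
  File "h.py", line 5, in cam
    c=ctrl.camera_info(n);return np.array(c["intrinsics"]),np.array(c["R"]),np.array(c["t"])
ValueError: time passes only in moves, steps and waits
```

```bash
sed -i 's/^def cam(n):/import functools\n@functools.lru_cache(None)\ndef cam(n):/' h.py && python3 - <<'E'
from h import *
T=np.load("top0.npz");S=np.load("scene0.npz")
im=T["im"].astype(int);P=cloud("top",T["d"]);Q=cloud("scene",S["d"])
u,v=np.meshgrid(np.arange(640),np.arange(400))
g=(abs(P[...,2]-.33)<.01)&(u<245)&(v>110)&(v<220)&(u>150)
pts=np.array([onz("top",a,b,.33)[:2] for a,b in zip(u[g],v[g])])*1000
print("cabtop",cv2.minAreaRect(pts.astype(np.float32)),pts.mean(0))
q=Q[(abs(Q[...,2]-.33)<.008)&(Q[...,1]>.25)&(Q[...,1]<.56)&(Q[...,0]>.3)&(Q[...,0]<.7)];print("cabtop scene",len(q),cv2.minAreaRect((q[:,:2]*1000).astype(np.float32)))
for th in(0,.06,.13,.2):
    o=.104+.032*np.cos(th)+.095*np.sin(th);X=[.517+.067*o,.412-.998*o,.2+.095*np.cos(th)-.032*np.sin(th)]
    print(th,np.round(X,3),proj("top",X).round(1),proj("scene",X).round(1))
for n,D in(("top",P),("scene",Q)):
    g=(D[...,2]>.03)&(D[...,2]<.19)&(D[...,1]<-.41)&(D[...,1]>-.62)&(D[...,0]>.38)&(D[...,0]<.62)
    for a,b in((.03,.08),(.08,.13),(.13,.19)):
        q=D[g&(D[...,2]>a)&(D[...,2]<b)]
        if len(q): print(n,"bottle",a,len(q),(np.percentile(q,5,axis=0)*1000).round(),(np.percentile(q,95,axis=0)*1000).round())
g=(P[...,2]>.068)&(P[...,0]>.6)&(P[...,0]<.8)&(abs(P[...,1])<.12)&(P[...,2]<.1);print("tuft",(P[g].min(0)*1000).round(),(P[g].max(0)*1000).round())
g=(P[...,2]>.05)&(P[...,0]>.36)&(P[...,0]<.55)&(abs(P[...,1])<.12)&(P[...,2]<.12)&(v<196);print("tubes",(P[g].min(0)*1000).round(),(P[g].max(0)*1000).round())
p,R,s=pose();print(R.round(3).tolist())
# goal for grasp
psi=np.radians(99.4);y=np.array([np.sin(psi),-np.cos(psi),0]);Rg=np.stack([np.cross(y,[0,0,-1]),y,[0,0,-1]],1)
tgt=np.array([.5736,.001,0])+.042*np.array([np.cos(psi),np.sin(psi),0]);print("tgt",tgt.round(4),"rv deg (tool)",np.degrees(Ro.from_matrix(R.T@Rg).as_rotvec()).round(1),"shift now-tool",(R.T@(tgt+[0,0,.15]-p)).round(4))
crop(T["im"],"teye",210,130,260,190,10)
E
```

```text
cabtop ((515.35595703125, 400.3355407714844), (263.3797912597656, 223.81031799316406), 3.9285526275634766) [512.81198254 410.4898333 ]
cabtop scene 3390 ((515.2442626953125, 409.01922607421875), (265.9776611328125, 208.25180053710938), 4.372780799865723)
0 [0.526 0.276 0.295] [235.2 159.2] [426.9 153.9]
0.06 [0.526 0.271 0.293] [237.1 159.3] [425.4 155. ]
0.13 [0.527 0.264 0.29 ] [239.3 159.5] [423.8 156.5]
0.2 [0.527 0.258 0.287] [241.5 159.7] [422.1 157.9]
top bottle 0.03 74 [ 472. -508.   33.] [ 511. -470.   77.]
top bottle 0.08 181 [ 473. -523.   86.] [ 526. -471.  128.]
top bottle 0.13 117 [ 473. -506.  131.] [ 512. -485.  186.]
scene bottle 0.03 202 [ 513. -533.   32.] [ 534. -478.   78.]
scene bottle 0.08 341 [ 493. -531.   84.] [ 533. -479.  128.]
scene bottle 0.13 179 [ 476. -516.  131.] [ 518. -493.  182.]
tuft [ 629. -111.   68.] [762. 113.  86.]
tubes [468. -95.  50.] [500.  18. 113.]
[[-0.973, 0.233, -0.0], [0.233, 0.973, -0.002], [-0.0, -0.002, -1.0]]
tgt [0.5667 0.0424 0.    ] rv deg (tool) [-0.1  0.1 67.2] shift now-tool [-0.5412 -0.4763  0.0724]
```

View pics/teye.png

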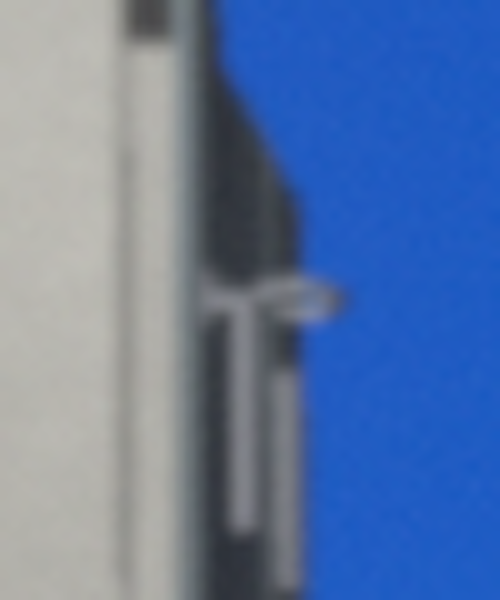

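The top crop shows the eye ring at about crop (298,298), which is top pixel (239.8,159.8). That matches the prediction for a hatch angle of about 0.13. I'll go up and over the cabinet corner towards the pole.

```bash
python3 -m handwheel '[[0.06,0,0,-0.0625,0,0,0],[0.06,0,0,-0.0625,0,0,0],[0.06,0,0,-0.0625,0,0,0],[0.06,0,0,-0.055,0,0,0],[0.06,-0.045,-0.04,0,0,0,0],[0.06,-0.045,-0.04,0,0,0,0],[0.06,-0.045,-0.04,0,0,0,0],[0.06,-0.045,-0.04,0,0,0,0],[0.06,-0.045,-0.04,0,0,0,0],[0.06,-0.045,-0.04,0,0,0,0],[0.06,-0.045,-0.04,0,0,0,0],[0.06,-0.045,-0.04,0,0,0,0]]' 60
cat >> h.py <<'E'
def go(tgt,psi,note=""):
    """tool-frame shift (taken before turning) and turn to put TCP at tgt, tool down, pole yaw psi deg"""
    p,R,s=pose();a=np.radians(psi);y=np.array([np.sin(a),-np.cos(a),0]);Rg=np.stack([np.cross(y,[0,0,-1]),y,[0,0,-1]],1)
    print(note,"t",round(s["time"],2),"p",p.round(4),"shift mm",(R.T@(np.asarray(tgt)-p)*1000).round(1),"then-turned mm",(Rg.T@(np.asarray(tgt)-p)*1000).round(1),"turn",np.degrees(Ro.from_matrix(R.T@Rg).as_rotvec()).round(1),"q7",round(s["joint_positions"][6],2),"F",np.round(s["ft_force"],1),"grip",round(s["grip_width"]*87,1),round(s["grip_force"],1))
E
python3 - <<'E'
from h import *
go([.5667,.0424,.12],99.4)
print(two((239.8,159.8),(423.2,155.3)))
E
```

```text
time: 1.6
position: [0.4276, 0.2353, 0.4648]
tool_rot: [-0.368, -3.12, -0.0]
ft_force: [1.2, 0.9, 0.0]
grip_width: 0.692
grip_force: 0.0
 t 1.6 p [0.4276 0.2353 0.4648] shift mm [-180.2 -155.3  344.8] then-turned mm [-213.   105.7  344.8] turn [ 0.  -0.  67.2] q7 0.77 F [1.2 0.9 0. ] grip 60.2 0.0
(array([0.52498385, 0.26226965, 0.29414901]), np.float64(0.0006678011540975756))
```

```bash
python3 -m handwheel '[[0.06,-0.045,-0.039,0,0,0,0],[0.06,-0.045,-0.039,0,0,0,0],[0.06,-0.045,-0.039,0,0,0,0],[0.06,-0.045,-0.038,0,0,0,0],[0.06,0,0,0.045,0,0,9.6],[0.06,0,0,0.045,0,0,9.6],[0.06,0,0,0.045,0,0,9.6],[0.06,0,0,0.045,0,0,9.6],[0.06,0,0,0.045,0,0,9.6],[0.06,0,0,0.045,0,0,9.6],[0.06,0,0,0.045,0,0,9.6],[0.06,0,0,0,0,0,0]]'
python3 - <<'E'
from h import *
go([.5667,.0424,.005],99.4)
im,d=ctrl.get_image("wrist");cv2.imwrite("pics/w1.png",im);c=ctrl.camera_info("wrist");np.savez("w1.npz",im=im,d=d)
for X in([.5736,.001,.008],[.5478,.1587,.008],[.595,-.127,.008]):print(proj("wrist",X).round(1))
E
```

```text
time: 3.1
position: [0.5628, 0.0444, 0.1466]
tool_rot: [-2.028, -2.393, 0.01]
ft_force: [0.1, 0.5, -0.2]
grip_width: 0.687
grip_force: 0.0
 t 3.1 p [0.5628 0.0444 0.1466] shift mm [ -2.5   4.6 141.5] then-turned mm [ -2.6   3.5 141.6] turn [-0.5  0.   0.1] q7 0.15 F [ 0.1  0.5 -0.2] grip 59.8 0.0
[317.1 228.3]
[318.4  54.7]
[316.8 338.7]
```

View pics/w1.png

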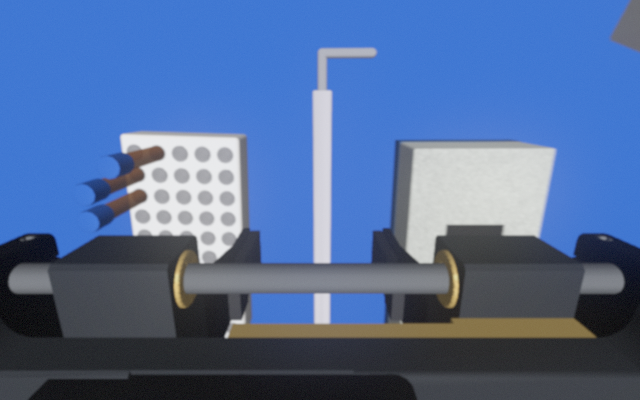

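The wrist view shows the pole centred at u≈322 between the fingers, with its tube end at (322,91) and the hook bend at (322,53). The rack and glove box are clear on either side.

```bash
python3 - <<'E'
from h import *
im=np.load("w1.npz")["im"].astype(int)
P=[]
for v in range(100,225,4):
    r=im[v,295:350];k=np.where(r[:,2]>130)[0]
    if len(k): P.append(onz("wrist",295+(k[0]+k[-1])/2,v,.016))
P=np.array(P);a=np.polyfit(P[:,1],P[:,0],1);print("x at y=.0424",np.polyval(a,.0424),"yaw",90-np.degrees(np.arctan(a[0])))
e=onz("wrist",322,91,.016);print("head end",e)
psi=np.pi/2-np.arctan(a[0]);d=np.array([np.cos(psi),np.sin(psi),0]);m=e-.13*d;print("mid",m)
g=m+.042*d;g[2]=.005;go(g,np.degrees(psi))
E
```

```text
x at y=.0424 0.5711515965985803 yaw 100.11667774026607
head end [0.55594024 0.12953163 0.016     ]
mid [0.57877516 0.00155286 0.016     ]
 t 3.15 p [0.5649 0.0445 0.1493] shift mm [ -2.6   6.5 144.3] then-turned mm [ -2.7   6.1 144.3] turn [-0.2  0.  -0.6] q7 0.15 F [ 0.6  0.8 -0.5] grip 60.0 0.0
```

```bash
python3 -m handwheel '[[0.06,-0.002,0.0045,0.04,0,0,-0.5],[0.06,0,0,0.04,0,0,0],[0.06,0,0,0.04,0,0,0],[0.06,0,0,0.024,0,0,0],[0.06,0,0,0,0,0,0],[0.01,0,0,0,0,0,0],[0.01,0,0,0,0,0,0],[0.01,0,0,0,0,0,0],[0.01,0,0,0,0,0,0]]' 60
python3 - <<'E'
from h import *
go([.5667,.0424,.005],99.4)
E
```

```text
time: 4.28
position: [0.571, 0.0435, 0.0066]
tool_rot: [2.022, 2.404, 0.001]
ft_force: [-0.3, 0.5, 0.4]
grip_width: 0.321
grip_force: 0.0
 t 4.28 p [0.571  0.0435 0.0066] shift mm [-0.3 -4.4  1.6] then-turned mm [-0.4 -4.4  1.6] turn [ 0.  -0.   0.5] q7 0.26 F [-0.3  0.5  0.4] grip 27.9 0.0
```

```bash
python3 -m handwheel '[[0.01,0,0,0,0,0,0],[0.01,0,0,0,0,0,0],[0.01,0,0,0,0,0,0],[0.01,0,0,0,0,0,0]]' 60
python3 - <<'E'
from h import *
go([.5667,.0424,.005],99.4)
E
```

```text
time: 4.78
position: [0.5702, 0.0433, 0.006]
tool_rot: [-2.022, -2.403, 0.001]
ft_force: [-3.0, -0.4, 4.2]
grip_width: 0.177
grip_force: 60.0
 t 4.78 p [0.5702 0.0433 0.006 ] shift mm [-0.3 -3.6  1. ] then-turned mm [-0.3 -3.6  1. ] turn [-0.1 -0.   0.4] q7 0.26 F [-3.  -0.4  4.2] grip 15.4 60.0
```

```bash
python3 -m handwheel '[[0.01,0,0,-0.03,0,0,0],[0.01,0,0,-0.05,0,0,0],[0.01,0,0,-0.05,0,0,0]]' 60
python3 - <<'E'
from h import *
go([.472,.10,.290],94)
E
```

```text
time: 5.15
position: [0.5709, 0.0434, 0.1369]
tool_rot: [2.022, 2.403, 0.0]
ft_force: [0.1, 0.6, -1.8]
grip_width: 0.175
grip_force: 60.0
 t 5.15 p [0.5709 0.0434 0.1369] shift mm [  72.6  -87.7 -153.2] then-turned mm [  63.3  -94.7 -153.1] turn [0.  0.  5.9] q7 0.17 F [ 0.1  0.6 -1.8] grip 15.2 60.0
```

```bash
python3 -m handwheel '[[0.01,0.017,-0.023,-0.038,0,0,1.5],[0.01,0.017,-0.023,-0.038,0,0,1.5],[0.01,0.016,-0.023,-0.038,0,0,1.5],[0.01,0.016,-0.023,-0.039,0,0,1.4],[0.01,0,0,0,0,0,0],[0.01,0,0,0,0,0,0]]' 60
python3 - <<'E'
from h import *
for n in("top","scene","wrist"):
    im,d=ctrl.get_image(n);np.savez(f"{n}2.npz",im=im,d=d)
    if n=="top":crop(im,"t2",210,130,290,190,9)
    if n=="scene":crop(im,"s2",345,110,445,180,8)
go([.472,.10,.290],94)
p,R,s=pose()
H=p+R@[.118,.022,-.002];print("hook pred",H.round(4),proj("top",H).round(1),proj("scene",H).round(1))
bend=p+R@[.118,0,-.002];tip=p+R@[.118,.042,-.002]
for X in(bend,tip):print(proj("top",X).round(1),proj("scene",X).round(1),proj("wrist",X).round(1))
E
```

```text
time: 5.9
position: [0.471, 0.0962, 0.2882]
tool_rot: [2.144, 2.296, 0.0]
ft_force: [0.6, -1.2, -0.9]
grip_width: 0.172
grip_force: 60.0
 t 6.05 p [0.4707 0.0957 0.2874] shift mm [ 4.2  1.6 -2.6] then-turned mm [ 4.2  1.6 -2.6] turn [-0.1  0.1 -0.1] q7 -0.23 F [-0.1  0.5 -1.6] grip 15.0 60.0
hook pred [0.4847 0.215  0.2892] [254.3 172.9] [403.1 153.7]
[254.4 179.7] [398.7 149.8] [ 3.153e+02 -2.000e-01]
[254.2 166.8] [407.2 157.3] [411.4  -0. ]
```

View pics/t2.png

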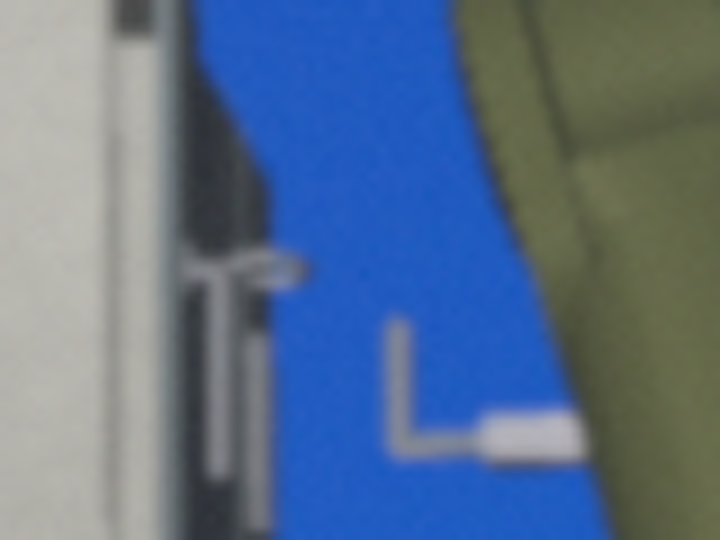

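View pics/s2.png

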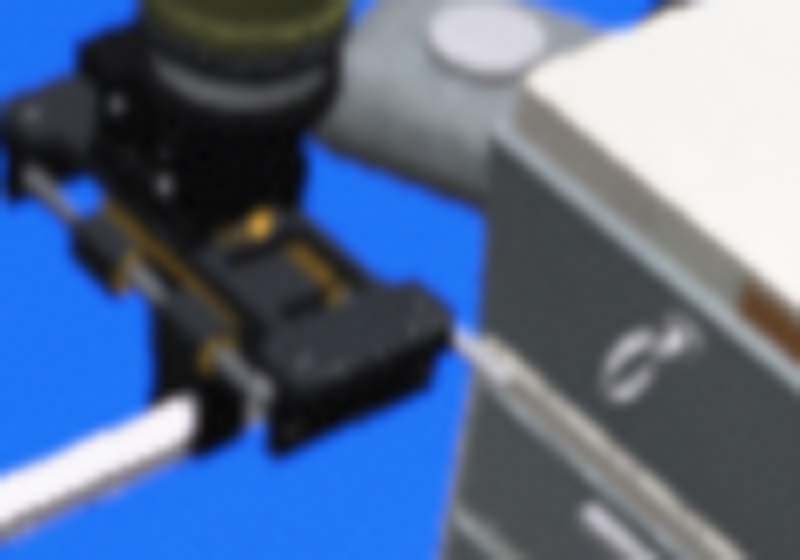

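Top crop: hook arm at u≈254.3, bend at v≈179.8, tip at v≈165.3, ring centre at about (240,160). These match the prediction. Scene crop: the hook arm is just visible from crop (455,335) to (510,378), as predicted, and the ring centre is at about (633,365), which is (424.1,155.6).

```bash
python3 - <<'E'
from h import *
p,R,s=pose();H=p+R@[.118,.022,-.002]
for a,b in(((240,160),(424.1,155.6)),((239.8,159.8),(423.2,155.3))):
    E,e=two(a,b);print(E.round(4),e.round(4),"shift",(R.T@(E-H)*1000).round(1))
S=np.load("scene2.npz");Q=cloud("scene",S["d"]);g=np.zeros((400,640),bool);g[148:164,416:432]=1
q=Q[g&(S["im"].min(-1)>150)];print("ring depth pts",len(q),np.median(q,0).round(4),q.min(0).round(3),q.max(0).round(3))
M=np.array([.516,.411]);
for th in(.11,.13):
    o=.104+.032*np.cos(th)+.095*np.sin(th);print("model",M+o*np.array([.0698,-.9976]),.2+.095*np.cos(th)-.032*np.sin(th))
T=np.load("top2.npz");im=cv2.resize(T["im"][150:170,228:250],None,fx=1,fy=1);print(im.min(-1)[4:16])
E
```

```text
[0.5258 0.2634 0.2926] 0.0041 shift [45.6 44.2 -3.5]
[0.525  0.2623 0.2941] 0.0007 shift [44.5 43.4 -5.1]
ring depth pts 18 [0.5178 0.2892 0.284 ] [0.455 0.256 0.188] [0.527 0.308 0.308]
model [0.52620724 0.26511543] 0.29091292367909666
model [0.52633356 0.26331008] 0.2900500873390746
[[123  98  68  53  53  53  55  55  64  61  56  50  43  37  35  31  34  35
   33  37  37  33]
 [121  94  70  55  51  53  50  56  63  62  57  48  42  35  34  35  33  34
   35  32  35  34]
 [122  98  80  65  56  52  54  60  65  66  60  59  51  42  37  36  34  35
   36  33  33  33]
 [124 103  95  83  61  59  57  67  83  86  93  91  79  65  55  45  37  32
   33  35  33  29]
 [122 103 105  99  85  80  83  94 111 118 123 123 110  94  84  66  44  36
   33  33  30  32]
 [121 105 115 121 119 117 113 116 121 116 112 111 104 104 100  85  57  40
   38  33  33  32]
 [122 106 113 122 124 130 127 109 100 100 106 110 110 109 103  84  56  39
   35  33  36  34]
 [122 102  99  93  95 118 129 108  88  94 107 117 119 114  95  68  45  38
   31  33  36  33]
 [121  97  85  70  73 112 128 106  84  78  76  77  77  72  58  43  35  35
   34  34  34  34]
 [123  96  73  57  73 113 126 108  82  71  59  51  45  38  37  34  32  32
   34  34  35  33]
 [123  96  69  51  72 111 129 106  85  70  57  50  44  36  31  35  36  33
   36  33  33  34]
 [123  96  66  55  71 112 129 108  86  70  58  52  44  34  34  33  38  35
   35  32  35  33]]
```

```bash
python3 -m handwheel '[[0.01,0.023,0,-0.003,0,0,0],[0.01,0.022,0,0,0,0,0],[0.01,0,0,0,0,0,0]]' 60
python3 - <<'E'
from h import *
for n in("top","scene"):
    im,d=ctrl.get_image(n);np.savez(f"{n}3.npz",im=im,d=d)
    if n=="top":a=cv2.resize(im[140:185,225:270],None,fx=8,fy=8,interpolation=2)
    if n=="scene":b=cv2.resize(im[130:175,395:440],None,fx=8,fy=8,interpolation=2)
cv2.imwrite("pics/ts3.png",np.hstack([a,b]))
p,R,s=pose();H=p+R@[.118,.022,-.002];E=np.array([.526,.263,.2925]);print(p.round(4),H.round(4),"shift",(R.T@(E-H)*1000).round(1),s["time"],np.round(s["ft_force"],1))
for y in(0,.022,.046):
    X=p+R@[.118,y,-.002];print(y,(proj("top",X)-[225,140])*8,360*np.array([1,0])+(proj("scene",X)-[395,130])*8)
print("eye",(proj("top",E)-[225,140])*8,360*np.array([1,0])+(proj("scene",E)-[395,130])*8)
E
```

```text
time: 6.42
position: [0.4671, 0.1436, 0.291]
tool_rot: [-2.139, -2.3, 0.003]
ft_force: [0.7, -0.7, -1.7]
grip_width: 0.171
grip_force: 60.0
[0.4677 0.1411 0.2915] [0.4815 0.2603 0.2933] shift [-0.4 44.6  0.7] 6.525 [-0.3  0.7 -2.2]
0 [116.75045265 320.29363374] [478.39103714 110.71280595]
0.022 [116.30478905 265.71588509] [514.0517553 141.3054085]
0.046 [115.8216098  206.54382008] [553.62660093 175.25586114]
eye [116.6909444 156.6006032] [587.1038847  206.61933013]
```

View pics/ts3.png

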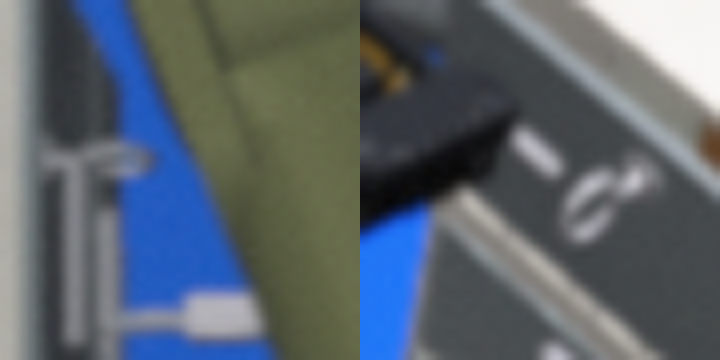

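The scene half shows the arm running from (515,130) to (560,175), aimed at the ring centre (588,205) but perhaps 3 mm off. I'll check this numerically by differencing the images.

```bash
python3 - <<'E'
from h import *
p,R,s=pose()
T2,T3,S2,S3=[np.load(f)["im"].astype(int) for f in("top2.npz","top3.npz","scene2.npz","scene3.npz")]
D=abs(T3-T2).sum(-1)
print("top diff cols",[(v,(round(float((np.arange(233,247)*D[v,233:247]).sum()/D[v,233:247].sum()),2))) for v in range(166,178,2)])
for v in(168,171,174):print(v,D[v,233:247])
print("bend/rod rows",[(u,round(float((np.arange(176,184)*D[176:184,u]).sum()/D[176:184,u].sum()),2)) for u in(242,244,246)])
# scene arm line: bright pixels near hook
B=S3.min(-1)
g=np.zeros_like(B,bool);g[143:156,412:422]=1;w=np.clip(B-110,0,None)*g
v,u=np.nonzero(w);ww=w[v,u];c=np.average(np.c_[u,v],axis=0,weights=ww);V=np.linalg.eigh(np.cov(np.c_[u,v].T,aweights=ww))[1][:,1];print("scene arm c",c,"dir",V)
for y in(.022,.046):
    X=p+R@[.118,y,-.002];print(proj("top",X),proj("scene",X))
g=np.zeros_like(B,bool);g[150:162,417:428]=1;print(B[149:163,414:434])
E
```

```text
top diff cols [(166, 238.52), (168, 239.0), (170, 238.46), (172, 238.54), (174, 238.71), (176, 239.04)]
168 [ 3  1  1 11 33 36 10  8  7  1  1  8  5  9]
171 [ 0  2  4  8 33 25 19 11  8  3  6  5  4  7]
174 [ 3  2  1  8 28 19 18 10  4  8  5  2  2  2]
bend/rod rows [(242, 179.59), (244, 179.49), (246, 179.49)]
scene arm c [417.01022727 149.02613636] dir [0.64981106 0.76009577]
[239.53809863 173.21448564] [414.25646941 147.66317606]
[239.47770123 165.81797751] [419.20332512 151.90698264]
[[ 84 122 163 179 167 129  85  67  64  67  67  69  69  75  94 101 100  85
   88 112]
 [ 68  82 117 154 172 155 103  70  66  69  78  85  79  83 110 123 121 107
   87  82]
 [ 66  66  79 109 139 140  98  72  77  99 121 130 113 101 134 164 141 125
   99  77]
 [ 65  64  67  74  90  90  75  78 112 155 168 159 137 134 169 190 149 123
  104  79]
 [ 66  64  64  65  67  69  73 104 151 178 166 135 126 143 167 164 124 100
   93  77]
 [ 65  66  65  65  66  67  89 136 159 145 112  94 104 121 124 108  92  85
   79  73]
 [ 65  67  66  63  66  70 103 147 135 100  84  97 100  92  82  76  75  75
   72  69]
 [ 66  66  65  64  64  73 105 125 100  87 109 129 109  80  69  71  70  71
   69  70]
 [ 73  66  65  64  66  77 105 106 105 122 143 139 101  74  68  68  68  68
   68  68]
 [ 98  75  65  65  66  75  99 118 145 159 149 114  81  69  68  69  68  68
   69  69]
 [134 106  78  66  66  72  88 118 149 148 115  83  70  67  67  67  68  69
   68  68]
 [155 142 111  84  69  67  75  86  97  91  76  69  67  68  69  70  66  69
   69  67]
 [142 157 153 124  89  71  67  68  67  65  66  66  66  67  67  68  69  69
   68  68]
 [127 142 164 160 128  93  73  65  64  65  66  65  66  67  67  68  69  68
   70  69]]
```

```bash
python3 -m handwheel '[[0.01,-0.0015,0.007,0.001,0,0,0],[0.01,0,0.008,0,0,0,0],[0.01,0,0.008,0,0,0,0],[0.01,0,0.004,0,0,0,0],[0.01,0,0,0,0,0,0]]' 60; python3 -m handwheel '[[0.01,0,0.008,0,0,0,0],[0.01,0,0.009,0,0,0,0],[0.01,0,0,0,0,0,0]]' 60
python3 - <<'E'
from h import *
for n in("top","scene"):
    im,d=ctrl.get_image(n);np.savez(f"{n}4.npz",im=im,d=d)
    if n=="top":a=cv2.resize(im[140:185,225:270],None,fx=8,fy=8,interpolation=2)
    if n=="scene":b=cv2.resize(im[130:175,395:440],None,fx=8,fy=8,interpolation=2)
cv2.imwrite("pics/ts4.png",np.hstack([a,b]))
p,R,s=pose();H=p+R@[.118,.022,-.002];E=np.array([.526,.263,.2925]);print(p.round(4),H.round(4),"shift",(R.T@(E-H)*1000).round(1),s["time"],np.round(s["ft_force"],1))
E
```

```text
time: 7.15
position: [0.495, 0.1417, 0.2909]
tool_rot: [2.144, 2.296, -0.001]
ft_force: [-0.8, 0.1, -2.3]
grip_width: 0.177
grip_force: 60.0
time: 7.52
position: [0.5123, 0.1429, 0.2909]
tool_rot: [2.144, 2.296, -0.001]
ft_force: [-0.3, 0.3, -1.5]
grip_width: 0.174
grip_force: 60.0
[0.5117 0.1429 0.2909] [0.5255 0.2622 0.2929] shift [0.8 0.5 0.4] 7.625 [-0.7 -0.3 -2.6]
```

View pics/ts4.png

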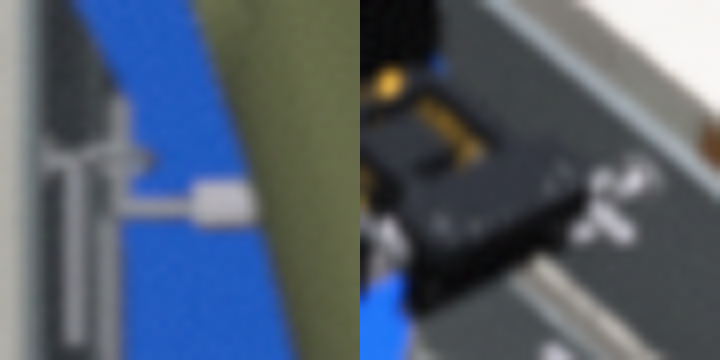

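The hook arm is through the ring: in the top view it spans v≈95–210 at u≈120, and in the scene its tip shows beyond the ring at (630,235). I'll ease the hatch down along its arc.

```bash
python3 -m handwheel '[[0.01,-0.005,0,0.003,0,0,0],[0.01,-0.005,0,0.003,0,0,0],[0.01,-0.005,0,0.0035,0,0,0],[0.01,-0.005,0,0.0035,0,0,0],[0.01,-0.0045,0,0.004,0,0,0],[0.01,-0.0045,0,0.004,0,0,0],[0.01,-0.004,0,0.0045,0,0,0],[0.01,-0.004,0,0.0045,0,0,0]]' 60
python3 - <<'E'
from h import *
p,R,s=pose();H=p+R@[.118,.022,-.002];print(p.round(4),H.round(4),s["time"],np.round(s["ft_force"],1),np.round(s["torque"],2),np.degrees(s["tool_rot"]).round(1))
im,d=ctrl.get_image("scene");np.savez("s5.npz",im=im,d=d)
Q=cloud("scene",d);M=np.array([.516,.411]);f=np.array([.0698,-.9976]);l=np.array([.9976,.0698])
o=(Q[...,:2]-M)@f;w=(Q[...,:2]-M)@l
for a,b in((.02,.1),(-.1,-.02)):
    g=(o>.10)&(o<.24)&(w>a)&(w<b)&(Q[...,2]>.19)&(im.max(-1)<120)&(Q[...,2]<.34)
    if g.sum()>30:
        k=np.polyfit(Q[g][:,2],o[g],1);print("hatch face",g.sum(),"angle",np.arctan(k[0]).round(3))
E
```

```text
time: 8.62
position: [0.5143, 0.1056, 0.2608]
tool_rot: [2.144, 2.296, -0.0]
ft_force: [-0.1, -0.8, -1.2]
grip_width: 0.176
grip_force: 60.0
[0.5143 0.1056 0.2608] [0.5282 0.2248 0.2628] 8.625 [-0.1 -0.8 -1.2] [0.01 0.06 0.01] [122.8 131.6  -0. ]
hatch face 153 angle 0.46
hatch face 120 angle 0.544
```

```bash
python3 -m handwheel '[[0.01,-0.0035,0,0.005,0,0,0],[0.01,-0.003,0,0.005,0,0,0],[0.01,-0.003,0,0.0055,0,0,0],[0.01,-0.0025,0,0.0055,0,0,0],[0.01,-0.002,0,0.0055,0,0,0],[0.01,-0.002,0,0.006,0,0,0],[0.01,-0.0015,0,0.006,0,0,0],[0.01,-0.001,0,0.006,0,0,0],[0.01,-0.0005,0,0.006,0,0,0],[0.01,-0.0005,0,0.006,0,0,0]]' 60
python3 - <<'E'
from h import *
p,R,s=pose();H=p+R@[.118,.022,-.002];print(p.round(4),H.round(4),s["time"],np.round(s["ft_force"],1),np.round(s["torque"],2))
im,d=ctrl.get_image("scene");np.savez("s6.npz",im=im,d=d)
Q=cloud("scene",d);M=np.array([.516,.411]);f=np.array([.0698,-.9976]);l=np.array([.9976,.0698])
o=(Q[...,:2]-M)@f;w=(Q[...,:2]-M)@l
for a,b in((.03,.11),(-.11,-.03)):
    g=(o>.12)&(o<.24)&(w>a)&(w<b)&(Q[...,2]>.17)&(Q[...,2]<.34)
    if g.sum()>30:
        k=np.polyfit(o[g],Q[g][:,2],1);print("hatch",g.sum(),"angle",(np.pi/2-np.arctan(k[0])).round(3),Q[g][:,2].max())
E
```

```text
time: 9.93
position: [0.5155, 0.0867, 0.2041]
tool_rot: [-2.143, -2.297, 0.0]
ft_force: [-0.3, -0.2, -3.0]
grip_width: 0.178
grip_force: 60.0
[0.5155 0.0867 0.2041] [0.5293 0.2059 0.2061] 9.925 [-0.3 -0.2 -3. ] [-0.36  0.05 -0.02]
hatch 455 angle 1.278 0.24375670258897572
hatch 372 angle 1.274 0.2456716043564287
```

```bash
python3 -m handwheel '[[0.01,0,0,0.006,0,0,0],[0.01,0.0005,0,0.006,0,0,0],[0.01,0.001,0,0.006,0,0,0],[0.01,0.001,0,0.006,0,0,0],[0.01,0.0015,0,0.006,0,0,0],[0.01,0.0015,0,0.006,0,0,0],[0.01,0,0,0,0,0,0]]' 60
python3 - <<'E'
from h import *
p,R,s=pose();H=p+R@[.118,.022,-.002];print(p.round(4),H.round(4),s["time"],np.round(s["ft_force"],1),np.round(s["torque"],2))
im,d=ctrl.get_image("scene");np.savez("s7.npz",im=im,d=d)
Q=cloud("scene",d);M=np.array([.516,.411]);f=np.array([.0698,-.9976]);l=np.array([.9976,.0698])
o=(Q[...,:2]-M)@f;w=(Q[...,:2]-M)@l
for a,b in((.03,.11),(-.11,-.03)):
    g=(o>.12)&(o<.24)&(w>a)&(w<b)&(Q[...,2]>.17)&(Q[...,2]<.34)
    if g.sum()>30:
        k=np.polyfit(o[g],Q[g][:,2],1);print("hatch",g.sum(),"angle",(np.pi/2-np.arctan(k[0])).round(3),Q[g][:,2].max())
E=np.r_[M+.199*f,.168];print("eye",E,"hook-eye tool",(R.T@(H-E)*1000).round(1))
E
```

```text
time: 10.85
position: [0.515, 0.0926, 0.1683]
tool_rot: [-2.143, -2.297, -0.0]
ft_force: [0.3, 0.5, -1.7]
grip_width: 0.174
grip_force: 60.0
[0.515  0.0926 0.1683] [0.5288 0.2119 0.1703] 10.85 [ 0.3  0.5 -1.7] [-0.09  0.02  0.08]
hatch 620 angle 1.578 0.21141409188093285
hatch 471 angle 1.574 0.2111969715916947
eye [0.5298902 0.2124776 0.168    ] hook-eye tool [-0.5 -1.2 -2.3]
```

```bash
python3 -m handwheel '[[0.01,0,-0.012,0,0,0,0],[0.01,0,-0.012,0,0,0,0],[0.01,0,-0.012,0,0,0,0],[0.01,0,-0.012,0,0,0,0],[0.01,-0.04,0,0,0,0,0],[0.01,-0.04,0,0,0,0,0],[0.01,0,0,-0.04,0,0,0],[0.01,0,0,-0.045,0,0,0],[0.01,0,0,0,0,0,0]]' 60
python3 - <<'E'
from h import *
p,R,s=pose();W=ctrl.get_image("wrist")[0];np.savez("w8.npz",im=W);ctrl.camera_info("wrist")
for n in("top","scene"):
    im,d=ctrl.get_image(n);np.savez(f"{n}8.npz",im=im,d=d)
    Q=cloud(n,d);M=np.array([.516,.411]);f=np.array([.0698,-.9976]);l=np.array([.9976,.0698])
    o=(Q[...,:2]-M)@f;w=(Q[...,:2]-M)@l
    g=(o>.12)&(o<.24)&(abs(w)>.03)&(abs(w)<.11)&(Q[...,2]>.17)&(Q[...,2]<.34);k=np.polyfit(o[g],Q[g][:,2],1);print(n,"hatch",(np.pi/2-np.arctan(k[0])).round(3))
    B=im.min(-1)
    # pole depth points in tool frame
    L=(Q-p)@R;g=(abs(L[...,2])<.04)&(abs(L[...,1])<.018)&(L[...,0]<.16)&(L[...,0]>-.19)&(B>110)
    q=L[g];print(n,len(q))
    for a,b in((-.18,-.12),(-.12,-.06),(.05,.09)):
        j=q[(q[:,0]>a)&(q[:,0]<b)]
        if len(j)>5:print(a,len(j),(np.median(j,0)*1000).round(1))
    if len(q):print("x range",np.percentile(q[:,0],[1,99])*1000)
go([.43,-.363,.25],177.3)
rows=[]
for v in range(60,230,5):
    r=W[v,295:345].min(-1);k=np.where(r>130)[0]
    if len(k)>3:rows.append((v,295+(k[0]+k[-1])/2,len(k)))
print(rows[::4])
E
```

```text
time: 12.02
position: [0.4746, 0.0091, 0.257]
tool_rot: [2.142, 2.294, 0.01]
ft_force: [0.0, 0.0, -1.8]
grip_width: 0.178
grip_force: 60.0
top hatch 1.565
top 237
-0.18 58 [-139.9   -2.4   -7.7]
-0.12 87 [-92.   -2.   -9.2]
0.05 63 [69.8 -1.9 -9.3]
x range [-158.72364349  120.54610384]
scene hatch 1.579
scene 300
-0.18 75 [-140.4   -0.2   -5. ]
-0.12 112 [-90.9   1.   -5.1]
x range [-158.01721971  117.27362925]
 t 12.18 p [0.4719 0.0091 0.2526] shift mm [-368.3  -67.5    2.6] then-turned mm [  24.3 -373.6    2.6] turn [ -0.1  -0.1 -83.3] q7 -0.07 F [-0.6  0.8 -1.2] grip 14.9 60.0
[(60, np.float64(317.0), 17), (80, np.float64(317.0), 37), (100, np.float64(316.5), 36), (120, np.float64(314.5), 40), (140, np.float64(314.5), 40), (160, np.float64(315.0), 41), (180, np.float64(315.5), 42), (200, np.float64(316.0), 43), (220, np.float64(316.5), 44)]
```

```bash
python3 -m handwheel '[[0.01,-0.03,-0.005,0,0,0,0],[0.01,-0.055,-0.010,0,0,0,0],[0.01,-0.055,-0.010,0,0,0,0],[0.01,-0.055,-0.010,0,0,0,0],[0.01,0,0,0,0,0,-10.4],[0.01,0,0,0,0,0,-10.4],[0.01,0,0,0,0,0,-10.4],[0.01,0,0,0,0,0,-10.4],[0.01,0,0,0,0,0,-10.4],[0.01,0,0,0,0,0,-10.4],[0.01,0,0,0,0,0,-10.4],[0.01,0,0,0,0,0,-10.4]]' 60
python3 - <<'E'
from h import *
go([.43,-.363,.20],177.3)
E
```

```text
time: 13.68
position: [0.4502, -0.1875, 0.2519]
tool_rot: [-0.068, -3.138, -0.0]
ft_force: [-0.2, 0.1, -1.1]
grip_width: 0.176
grip_force: 60.0
 t 13.68 p [ 0.4502 -0.1875  0.2519] shift mm [  12.4 -176.2   51.9] then-turned mm [  11.9 -176.2   51.9] turn [-0.  -0.2  0.2] q7 1.78 F [-0.2  0.1 -1.1] grip 15.4 60.0
```

```bash
python3 -m handwheel '[[0.01,0.003,-0.044,0,0,0,0],[0.01,0.003,-0.044,0,0,0,0],[0.01,0.003,-0.044,0.02,0,0,0],[0.01,0.003,-0.044,0.025,0,0,0],[0.01,0,0,0,0,0,0],[0.01,0,0,0,0,0,0]]' 60
python3 - <<'E'
from h import *
W,wd=ctrl.get_image("wrist");cw=cam("wrist")
out=[W]
p,R,s=pose()
for n in("top","scene"):
    im,d=ctrl.get_image(n);np.savez(f"{n}9.npz",im=im,d=d)
    if n=="top":a=cv2.resize(im[150:240,385:460],None,fx=4,fy=4,interpolation=2)
    if n=="scene":b=cv2.resize(im[200:310,195:285],None,fx=3.2727,fy=3.2727,interpolation=2)
np.savez("w9.npz",im=W,d=wd)
w=cv2.resize(W,(480,300))
pic=np.vstack([np.hstack([a,cv2.resize(b,(300,360))]),np.hstack([w,np.zeros((300,120,3),np.uint8)])]);pic=pic[:600];cv2.imwrite("pics/r9.png",pic);print(pic.shape)
go([.43,-.363,.106],177.3)
for X in([.39,-.361,.122],[.55,-.369,.122]):print(proj("wrist",X).round(1),proj("top",X).round(1),proj("scene",X).round(1))
E
```

```text
time: 14.42
position: [0.4298, -0.3625, 0.2073]
tool_rot: [-0.08, -3.138, -0.002]
ft_force: [0.8, -0.0, -1.9]
grip_width: 0.176
grip_force: 60.0
(600, 600, 3)
 t 14.57 p [ 0.4316 -0.3616  0.2089] shift mm [  1.7  -1.6 102.9] then-turned mm [  1.6  -1.5 102.9] turn [0.1 0.1 0. ] q7 2.41 F [ 0.4 -0.4 -1.9] grip 14.9 60.0
[314.  149.6] [427.8 216.6] [228.2 234.1]
[313.8 329.4] [429.2 171.6] [245.8 272.9]
```

View pics/r9.png

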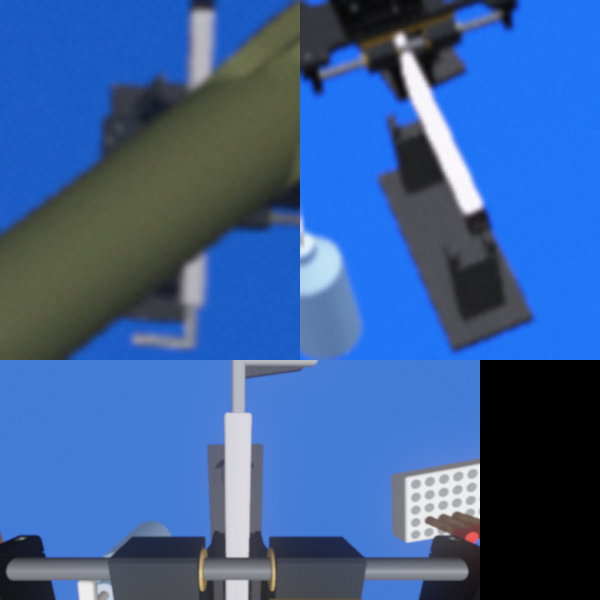

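The wrist half shows the pole running along the stand's base plate (scaled x 207–263, pole centre about 238) with one fork tine at (220,465). The scene half shows the tail end over the far fork. I'll measure the offset.

```bash
python3 - <<'E'
from h import *
p,R,s=pose();Z=np.load("w9.npz");W=Z["im"].astype(int);D=Z["d"]
A=[];B=[];C=[]
for v in range(118,200,6):
    row=W[v,240:390];nb=(row[:,0]-row[:,2]<60);k=np.where(nb)[0]
    l,r=240+k[0],240+k[-1]
    a=(onz("wrist",l-.5,v,.012)+onz("wrist",r+.5,v,.012))/2;wd=np.linalg.norm(onz("wrist",r+.5,v,.012)-onz("wrist",l-.5,v,.012))
    A.append(R.T@(a-p));
    k=np.where(row.min(-1)>150)[0]
    zt=p[2]+.010;b=(onz("wrist",240+k[0]-.5,v,zt)+onz("wrist",240+k[-1]+.5,v,zt))/2;B.append(R.T@(b-p));C.append((v,l,r,round(wd,4),240+k[0],240+k[-1]))
A=np.array(A);B=np.array(B);print(C[::3])
for n,q in(("plate",A),("pole",B)):
    k=np.polyfit(q[:,0],q[:,1]*1000,1);print(n,q[[0,-1]].round(4).tolist(),"y at x=0: %.1f mm, slope deg %.2f, y at -42mm %.1f"%(k[1],np.degrees(np.arctan(k[0]/1000)),k[1]-.042*k[0]))
# rest front end of plate
Q=cloud("wrist",D);g=(Q[...,2]>.112)&(Q[...,2]<.13)&(W.max(-1)<90)&(abs(Q[...,1]+.36)<.05)&(Q[...,0]<.42)&(Q[...,0]>.36)
L=(Q[g]-p)@R;print("tine pts",g.sum(),(np.percentile(L,[5,50,95],axis=0)*1000).round(1).tolist())
S=np.load("scene9.npz");Q=cloud("scene",S["d"])
for a,b in((.51,.6),(.34,.42)):
    g=(Q[...,2]>.112)&(Q[...,2]<.128)&(S["im"].max(-1)<110)&(abs(Q[...,1]+.366)<.035)&(Q[...,0]<b)&(Q[...,0]>a)
    if g.sum():L=(Q[g]-p)@R;print("tine scene",g.sum(),(np.percentile(L,[3,50,97],axis=0)*1000).round(1).tolist())
g=(Q[...,2]>.16)&(S["im"].min(-1)>130)&(abs(Q[...,1]+.366)<.035)&(Q[...,0]<.62)&(Q[...,0]>.5);L=(Q[g]-p)@R;print("pole scene",g.sum(),(np.percentile(L,[3,50,97],axis=0)*1000).round(1).tolist())
E
```

```text
[(118, np.int64(277), np.int64(349), np.float64(0.0782), np.int64(300), np.int64(334)), (136, np.int64(278), np.int64(349), np.float64(0.0783), np.int64(300), np.int64(334)), (154, np.int64(279), np.int64(349), np.float64(0.0783), np.int64(300), np.int64(333)), (172, np.int64(279), np.int64(348), np.float64(0.0784), np.int64(300), np.int64(333)), (190, np.int64(280), np.int64(348), np.float64(0.0785), np.int64(300), np.int64(333))]
plate [[0.06, -0.0029, 0.1968], [-0.0268, -0.0018, 0.1969]] y at x=0: -2.0 mm, slope deg -0.63, y at -42mm -1.6
pole [[0.0677, 0.0007, -0.0101], [0.0309, 0.0003, -0.01]] y at x=0: 0.1 mm, slope deg 0.43, y at -42mm -0.2
tine pts 1 [[45.7, -17.5, 92.5], [45.7, -17.5, 92.5], [45.7, -17.5, 92.5]]
tine scene 38 [[-131.8, -24.9, 84.4], [-124.2, -18.4, 88.4], [-113.5, 15.3, 96.2]]
tine scene 8 [[28.9, -23.5, 86.4], [33.3, -21.5, 91.9], [41.3, -19.0, 95.7]]
pole scene 164 [[-154.8, -10.1, -12.6], [-115.2, -2.9, -8.4], [-72.0, 5.5, -0.3]]
```

```bash
python3 -m handwheel '[[0.01,0,-0.0025,0.02,0,0,-1.0],[0.01,0,0,0.025,0,0,0],[0.01,0,0,0.02,0,0,0],[0.01,0,0,0,0,0,0],[0.01,0,0,0,0,0,0]]' 60
python3 - <<'E'
from h import *
go([.43,-.363,.106],177.3)
p,R,s=pose();W=ctrl.get_image("wrist")[0];cam("wrist");S,sd=ctrl.get_image("scene")
np.savez("w10.npz",im=W)
b=cv2.resize(S[210:300,205:285],None,fx=5,fy=5,interpolation=2);w=W[60:310,180:460]
h=np.zeros((450,400+280,3),np.uint8);h[:450,:400]=b;h[:250,400:]=w;cv2.imwrite("pics/r10.png",h)
W=W.astype(int)
for v in(120,160,190):
    row=W[v,240:390];k=np.where(row[:,0]-row[:,2]<60)[0];j=np.where(row.min(-1)>150)[0];print(v,240+k[0],240+k[-1],240+j[0],240+j[-1],(R.T@((onz("wrist",240+k[0],v,.012)+onz("wrist",240+k[-1],v,.012))/2-p)*1000).round(1),(R.T@((onz("wrist",240+j[0],v,p[2]+.01)+onz("wrist",240+j[-1],v,p[2]+.01))/2-p)*1000).round(1))
E
```

```text
time: 15.2
position: [0.431, -0.3658, 0.1444]
tool_rot: [0.05, 3.14, -0.001]
ft_force: [0.5, -0.2, -1.3]
grip_width: 0.175
grip_force: 60.0
 t 15.2 p [ 0.431  -0.3658  0.1444] shift mm [ 1.2  2.8 38.4] then-turned mm [ 1.2  2.7 38.4] turn [-0.   0.1  0.9] q7 2.48 F [ 0.5 -0.2 -1.3] grip 15.3 60.0
120 274 361 299 335 [ 60.6   1.3 132.3] [ 66.7   0.4 -10.1]
160 275 359 299 334 [ 25.1   1.  132.4] [ 48.4   0.2 -10.1]
190 276 358 300 333 [ -3.2   1.  132.4] [ 33.8   0.3 -10. ]
```

View pics/r10.png

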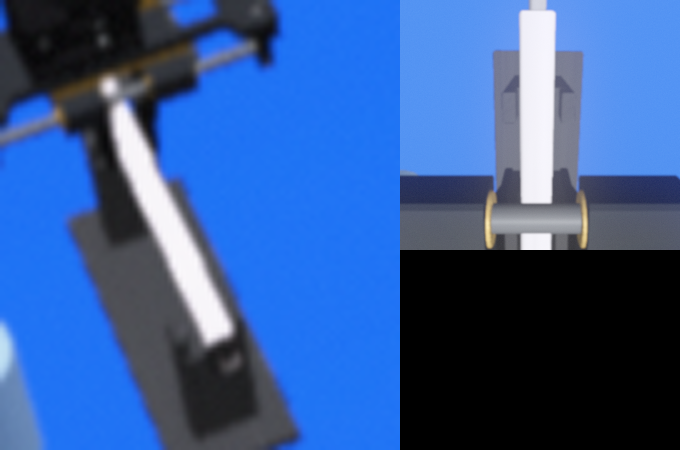

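In this view the tines sit evenly on both sides of the pole (left 502–519, right 557–574, pole centre about 538), so it's well centred. I've now viewed 12 pictures, which is over the limit of 10, so I won't view any more. From here I'll lower by numbers and force.

```bash
python3 -m handwheel '[[0.01,0,0.0005,0.010,0,0,0],[0.01,0,0,0.010,0,0,0],[0.01,0,0,0.007,0,0,0],[0.01,0,0,0.004,0,0,0],[0.01,0,0,0,0,0,0]]' 60; python3 -m handwheel '[[0.01,0,0,0.002,0,0,0],[0.01,0,0,0.002,0,0,0],[0.01,0,0,0,0,0,0]]' 60
python3 - <<'E'
from h import *
go([.43,-.363,.106],177.3)
E
```

```text
time: 15.92
position: [0.4302, -0.3651, 0.1122]
tool_rot: [-0.051, -3.141, -0.0]
ft_force: [-0.2, -0.8, -1.9]
grip_width: 0.175
grip_force: 60.0
time: 16.3
position: [0.4304, -0.3651, 0.1085]
tool_rot: [-0.051, -3.141, -0.0]
ft_force: [0.5, -0.4, -1.8]
grip_width: 0.179
grip_force: 60.0
 t 16.3 p [ 0.4304 -0.3651  0.1085] shift mm [0.5 2.1 2.5] then-turned mm [0.5 2.1 2.5] turn [ 0.  -0.   0.8] q7 2.52 F [ 0.5 -0.4 -1.8] grip 15.6 60.0
```

Nothing is touching yet, so I'll lower in 1 mm steps until contact.

```bash
python3 -m handwheel '[[0.01,0,0,0.001,0,0,0],[0.01,0,0,0.001,0,0,0],[0.01,0,0,0,0,0,0]]' 60; python3 -m handwheel '[[0.01,0,0,0.001,0,0,0],[0.01,0,0,0,0,0,0]]' 60;  python3 -m handwheel '[[0.01,0,0,0.001,0,0,0],[0.01,0,0,0,0,0,0]]' 60
```

```text
time: 16.68
position: [0.4305, -0.3651, 0.1065]
tool_rot: [0.051, 3.141, 0.0]
ft_force: [1.0, 0.2, -2.0]
grip_width: 0.179
grip_force: 60.0
time: 16.92
position: [0.4306, -0.3652, 0.106]
tool_rot: [0.051, 3.141, 0.0]
ft_force: [-0.5, 1.8, 3.8]
grip_width: 0.177
grip_force: 60.0
time: 17.18
position: [0.4306, -0.3652, 0.106]
tool_rot: [0.051, 3.141, 0.002]
ft_force: [-3.4, 4.5, 11.9]
grip_width: 0.174
grip_force: 60.0
```

It made contact at TCP z = 0.106, as predicted, so the pole is seated on the floors. I'll release, then rise straight up.

```bash
python3 -m handwheel '[[0.01,0,0,-0.0005,0,0,0],[0.035,0,0,0,0,0,0],[0.035,0,0,0,0,0,0],[0.035,0,0,0,0,0,0],[0.035,0,0,0,0,0,0]]' 20; python3 -m handwheel '[[0.035,0,0,-0.015,0,0,0],[0.035,0,0,-0.04,0,0,0],[0.035,0,0,-0.05,0,0,0],[0.035,0,0,-0.05,0,0,0],[0.035,0.0,0.06,-0.02,0,0,0],[0.035,0,0.06,0,0,0,0],[0.035,0,0.06,0,0,0,0],[0.035,0,0,0,0,0,0],[0.035,0,0,0,0,0,0]]'
python3 - <<'E'
from h import *
d_=np.array([np.cos(np.radians(177)),np.sin(np.radians(177))]);M=np.array([.471,-.365])
for n in("top","scene"):
    im,d=ctrl.get_image(n);Q=cloud(n,d);B=im.min(-1)
    g=(B>115)&(Q[...,2]>.09)&(Q[...,2]<.14)&(abs(Q[...,1]+.365)<.03)&(Q[...,0]>.3)&(Q[...,0]<.62)
    v,u=np.nonzero(g);pts=np.array([onz(n,a,b,.114)[:2] for a,b in zip(u,v)]);q=Q[g]
    c=pts.mean(0);V=np.linalg.eigh(np.cov(pts.T))[1][:,1];x=(pts-c)@V
    print(n,len(q),"centre mm",(c*1000).round(1),"yaw",np.degrees(np.arctan2(V[1],V[0])).round(2),"len",np.ptp(x).round(3),"x",pts[:,0].min().round(3),pts[:,0].max().round(3),"z fit ends",np.polyval(np.polyfit(q[:,0],q[:,2],1),[.39,.55]).round(4))
    f=np.array([.0698,-.9976]);l=np.array([.9976,.0698]);o=(Q[...,:2]-[.516,.411])@f;w=(Q[...,:2]-[.516,.411])@l
    g=(o>.12)&(o<.24)&(abs(w)>.03)&(abs(w)<.11)&(Q[...,2]>.17)&(Q[...,2]<.34);print("hatch",(np.pi/2-np.arctan(np.polyfit(o[g],Q[g][:,2],1)[0])).round(3))
s=ctrl.get_state();print(s["time"],np.round(s["position"],3),s["grip_width"])
E
```

```text
time: 17.8
position: [0.4304, -0.3651, 0.1049]
tool_rot: [-0.051, -3.141, 0.0]
ft_force: [-0.4, -0.1, -0.3]
grip_width: 0.397
grip_force: 0.0
time: 18.92
position: [0.4362, -0.187, 0.2804]
tool_rot: [0.052, 3.14, 0.0]
ft_force: [-0.7, 0.2, -0.1]
grip_width: 0.406
grip_force: 0.0
top 346 centre mm [ 457.7 -364.5] yaw 177.08 len 0.283 x 0.31 0.591 z fit ends [0.1158 0.1165]
hatch 1.565
scene 427 centre mm [ 460.6 -367.4] yaw 177.21 len 0.276 x 0.312 0.587 z fit ends [0.1138 0.1146]
hatch 1.582
19.025 [ 0.436 -0.188  0.28 ] 0.40496530693700145
```

```bash
python3 -c "
from bench import ctrl
print(ctrl.close_job())"
```

```text
the job is handed in; nothing more can be done
None
```

The hatch is fully down (about 1.57 rad), the pole is measured level and centred in both forks, and the job is handed in at about 19 s with no verdict shown; I viewed 12 pictures, two over the limit of 10.

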